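# Close a filter dish and hold the magnifier over it at the focus height

## Robot

A 6-joint arm with a two-finger parallel gripper is mounted at the origin on the work surface. World frame = base frame: x ahead of the robot, y to its left, z up, the work surface at z = 0. Lengths are in m, angles in rad, forces in N, time in s.
With the tool pointing down it reaches from about 0.3 to 0.875 m from the base axis. Payload 6.4 kg.
Tool frame: the origin (TCP) lies on the centre line of the jaws, within the pads' length; the fingertips stand 25 mm ahead of it and the grasp point (between the pads) lies 6 mm ahead of it (ctrl.tip_reach is the distance from the TCP to the fingertips, in m); z points along the fingers, y is the line along which they close (so a half turn about z gives the same grasp; the last joint's range is limited). The gripper opens to 85 mm and grips with 20 to 120 N. Pads are 22 mm wide; open, the fingers measure 114 mm over their backs; the gripper's body (76 mm by 85 mm) begins 54 mm behind the grasp point. The pads swing forward as they close: fully open they stand 13 mm farther back than shut.
Start: joints at [-1.375, 0.181, 1.607, -0, 1.354, -0.206], TCP at [0.225, -0.529, 0.256] pointing down, gripper open.
Joint ranges: [-2.99, 2.99], [-0.89, 2.07], [0.3, 2.58], [-1.14, 4.28], [0, 2.63], [-3.12, 3.12]. Speed limits (rad/s): [2.57, 2.57, 3.01, 3.14, 3.14, 3.14].

## Interface

Orientations are given as a unit quaternion [w, x, y, z].
In Python, from bench import ctrl gives the robot as it stands.
- The arm moves only by the tool servo_tool, never from a script. Its argument "motion" is a list that holds one entry, the list of rows, each a list of 5 numbers: the shift along the tool's x, y, z in cm, then the turn about the tool's z in degrees, then the closure, from -1 (fully open) to 1 (shut). In form: [[[dx, dy, dz, twist, claw], ...]]. A call has 1 to 5 rows; each row is the pose to reach, as a shift and turn from the pose commanded when the call began, along the tool's axes at that moment; what a row does not reach only later rows make up. A row lasts 1/10 s, in which the tool goes at most 50 mm and 8.59 degrees, less where a joint would pass 70% of its speed; a pose out of reach is approached as far as the arm can. A call with a gripper value outside its range is refused whole. The fingers move at their own pace and stop on an object; the grip force is fixed at half the most. Time passes only in rows, so rows that repeat a pose let the fingers close. It gives the time, the measured TCP pose, the force, the opening and the grip force at its end, in the units of the state.
- ctrl.get_obs(): the state, without advancing time (a new reading comes with each control period).
- ctrl.camera(name): name is "side" or "top"; returns a dict with "pixels" (400x640x3 uint8, red, green, blue), "depth" (400x640 float32, m along the optical axis (not along the pixel's ray), 0 where there is no reading), "fx", "fy", "cx", "cy" (pixels), "R" (3x3) and "t" (3): a world point X has camera coordinates R X + t. Camera axes: x right, y down, z forward; pixel columns grow to the right and rows downward; lengths in m; the calibration is good to about 2 mm. A picture is of the moment at which its call begins.
- ctrl.hand_in(): hands the job in; it is judged then, once.
The state is a dict: "time_s": time; "q": joint angles; "dq": joint speeds; "joint_efforts": joint torques, N m; "eef_pos": TCP position; "eef_rot": TCP orientation; "wrist_force": force on the tool from outside, world axes, zero at the start; "torque": the same for the moment, N m; "opening": opening from 0.0 (shut) to 1.0 (fully open); "grasp_force": force on a finger pad.
Only numpy, scipy, OpenCV 4.12 (cv2) and the standard library are available. Lean on these libraries where they do the work, as an engineer would, in place of code of your own. Each camera call takes 0.05 s, during which the arm holds its last target. There are 200 camera calls.

## Task

Press the lid of the filter dish on the retort stand's base fully home; then pick up the hand magnifier by its handle, without fingering the lens, and hold it level with the lens centred over that dish at the focus height, which is marked by the boss head on the stand's rod: the lens as high as the middle of the boss head. Finish while still holding it there, steady, in the gripper alone, touching neither stand nor dish. Do not shift the dish or the boss head, and leave the other things on the bench as they are.

Things in the scene. Friction and masses are not known exactly. Their poses are not given: they have to be found in the camera images.
- stand: retort stand, fixed to the bench: grey base plate 240 x 140 mm, 10 mm thick, with an upright steel rod 12 mm thick that reaches 460 mm above the bench. Origin: centre of the plate's underside, z up, x along the plate's length towards the rod, which stands at x = +95 mm, y = 0.
- boss_middle (a point): middle of the aluminium boss head (block 26 x 30 mm in plan and 24 mm high) clamped on the rod, on the rod's axis; its height marks the focus height. An open jaw reaches 30 mm from the rod's axis towards the dish and thumb screws 34 mm sideways. It is clamped at a different height each time and slides only under about 40 N.
- dish: round low filter dish, loose on the stand's base plate: white floor, a white paper filter 47 mm across with a few dark specks, and a clear lid 64 mm across. Origin: centre of its underside. 14 mm high with the lid home, 20 mm with the lid fully proud; at the start the lid stands 4.5 to 6 mm proud. 60 g with lid.
- filter_center (a point): centre of the filter in the dish, 4 mm above the dish's underside.
- lid_top (a point): centre of the flat top of the dish's lid (moves with the lid).
- lid (a joint): how far the lid has been pressed down, in m: 0 = 6 mm proud, 0.006 = fully home. It moves straight down against about 7 N of steady friction and stays where it is left.
- loupe: hand magnifier lying flat on the bench, on the left or the right of the stand (the tweezers lie on the other side), about 140 g. Black handle: a bar 106 mm long, 18 mm wide, 18 mm high; origin at the centre of the handle's underside, x along the handle towards the lens, z up. The balance point is about 20 mm from the origin towards the lens.
- lens: the magnifier's head, fixed to its handle: a round lens in a black rim, 73 mm across and 12 mm thick; origin at its centre, on its underside, 98 mm from the handle's origin along the handle's x; z is the lens axis.
- lens_center (a point): centre of the lens, at half its thickness: 98 mm along the handle's x and 6 mm above the handle's underside.
- forceps: steel tweezers, 136 mm long, 6 mm thick, lying on the bench; bystander. Origin: centre of underside, x along their length.
- spare_dish: a second filter dish, already closed, 64 mm across, 14 mm high, standing on the bench itself; bystander. Origin: centre of underside.
- wash_bottle: white plastic wash bottle, 72 mm across, 195 mm high, with a bent spout along its +x; bystander. Origin: centre of underside.
- reagent: amber glass bottle with black cap, 60 mm across, 110 mm high; bystander. Origin: centre of underside.
- timer: flat grey bench timer, 65 x 65 x 16 mm; bystander. Origin: centre of underside.
- filter_box: square cardboard box, 77 x 77 x 42 mm; bystander. Origin: centre of underside.

How it is judged:
By the outcome, as a careful person would: the job done as asked, in the order asked, and still so for the second after the job is handed in, while the arm keeps its last pose, push and grip.
It also fails if it takes over 51 s, if anything falls off the work surface, if the arm or the gripper's body presses on something with over 40 N, if the wrist force passes 120 N, or if a joint passes its speed limit or range.

## Working session

There is one attempt and no reset: what is moved stays moved. The work goes in short steps, Python scripts to look and compute and a tool call to move; the robot and the scene stay as the last step left them, time stands still between calls to the robot, and variables do not carry over. Pictures are saved under pics/ and viewed, at most 10 in all, crops included, and the job is handed in when it is done.

Besides the shell and the picture viewer there is one more tool, called after "Request:" as name(argument=value, ...), one argument or row to a line, values as JSON. servo_tool: Moves the arm, as the interface text tells. Its arguments: {"type":"object","properties":{"motion":{"type":"array"}},"required":["motion"]}

```bash
mkdir -p pics; cat > h.py <<'E'
import numpy as np, cv2
from bench import ctrl
def shot(n,f=None):
    c=ctrl.camera(n)
    if f: cv2.imwrite('pics/'+f,c['pixels'][:,:,::-1])
    return c
def ray(c,u,v):
    R=np.array(c['R']);t=np.array(c['t'])
    d=R.T@np.array([(u-c['cx'])/c['fx'],(v-c['cy'])/c['fy'],1]); return -R.T@t,d
def onz(c,u,v,z):
    o,d=ray(c,u,v); return o+d*(z-o[2])/d[2]
def cloud(c):
    v,u=np.mgrid[0:400,0:640];D=c['depth']
    P=np.stack([(u-c['cx'])/c['fx']*D,(v-c['cy'])/c['fy']*D,D],-1)
    W=(P-np.array(c['t']))@np.array(c['R']); W[D<=0]=np.nan; return W
def proj(c,X):
    p=np.array(c['R'])@X+np.array(c['t']); return p[0]/p[2]*c['fx']+c['cx'],p[1]/p[2]*c['fy']+c['cy']
E
python3 - <<'E'
from h import *
for n in('top','side'):
    c=shot(n,n+'1.png'); np.savez(n+'1.npz',**c)
    o,d=ray(c,320,200); print(n,o,d,c['fx'])
o=ctrl.get_obs(); print(o,ctrl.tip_reach)
E
```

```text
top [ 0.35101436 -0.00677536  1.18019235] [ 0.19389289 -0.00624336 -0.98113377] 398.2101029488017
side [-0.12134043  0.69953721  0.89004767] [ 0.56618749 -0.56122018 -0.60390536] 428.77106354990894
{'time_s': 0.1, 'q': array([-1.37527473e+00,  1.81500760e-01,  1.60789165e+00, -3.53953609e-05,
        1.35381368e+00, -2.06314590e-01]), 'dq': array([-0.00044462, -0.0021666 , -0.00255375,  0.00069379, -0.00100404,
        0.00022836]), 'joint_efforts': array([ 1.09101416e-03, -4.45878518e+01, -3.52240062e+01, -3.15576935e-04,
        4.15230577e-03,  1.06231235e-05]), 'eef_pos': array([ 0.22479563, -0.52873986,  0.255463  ]), 'eef_rot': array([-8.06799010e-04,  9.79882685e-01,  1.99572724e-01, -1.29259395e-05]), 'wrist_force': array([ 0.51968513,  0.0014634 , -0.12070567]), 'torque': array([0.01444304, 0.04641975, 0.02112124]), 'grasp_force': 0.0, 'opening': 0.9985966008939173} 0.025
```

View pics/top1.png

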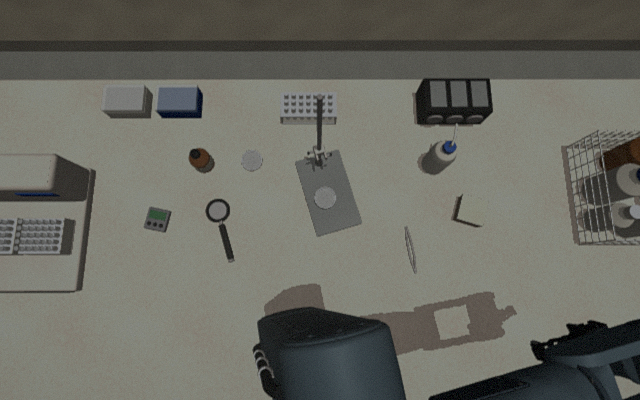

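View pics/side1.png

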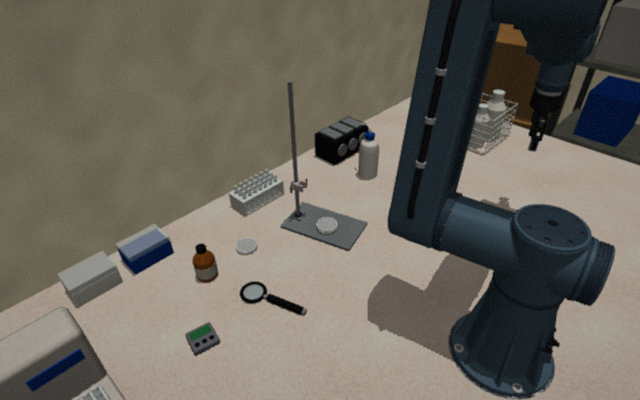

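Top view: stand plate at about (327,193), dish (325,198), boss (317,155), lens (218,210), handle from (222,225) to (232,262). Side view: boss (298,186), dish (327,226), lens (254,293), handle end (305,311). I'll enlarge the important parts.

```bash
python3 - <<'E'
from h import *
t=dict(np.load('top1.npz'));s=dict(np.load('side1.npz'))
def crop(c,x,y,w,h,k): return cv2.resize(c['pixels'][y:y+h,x:x+w,::-1],None,fx=k,fy=k,interpolation=cv2.INTER_CUBIC)
a=crop(t,290,90,80,150,4); b=crop(s,270,80,110,180,3); b=b[:, :330]
H=max(a.shape[0],b.shape[0]); f=np.zeros((H,a.shape[1]+b.shape[1],3),np.uint8)
f[:a.shape[0],:a.shape[1]]=a; f[:b.shape[0],a.shape[1]:]=b
cv2.imwrite('pics/crop1.png',f[:600])
for n,c,roi in(('top',t,(195,190,50,80)),('side',s,(230,272,85,50))):
    x,y,w,h=roi
    g=c['pixels'][y:y+h,x:x+w].max(2)
    m=(g<75).astype(np.uint8); 
    k,lab,st,ce=cv2.connectedComponentsWithStats(m); print(n,[(st[i],ce[i]) for i in range(1,k) if st[i][4]>20])
    W=cloud(c)[y:y+h,x:x+w]; P=W[m>0]; P=P[~np.isnan(P[:,0])]
    print(P.mean(0),np.percentile(P[:,2],[5,50,95]))
    ctr=cloud(c)
for n,c,p in(('top',t,[(325,198),(317,155),(335,222),(218,210),(227,243)]),('side',s,[(327,226),(298,186),(345,238),(254,293),(285,302)])):
    W=cloud(c); print(n,[ (q,W[q[1],q[0]].round(4)) for q in p])
E
```

```text
top [(array([ 11,   9,  24,  23, 201], dtype=int32), array([22.60199005, 20.0199005 ])), (array([ 24,  33,  15,  37, 237], dtype=int32), array([30.907173  , 51.34599156]))]
[0.50176103 0.27458708 0.01294103] [0.00524708 0.01308008 0.02021733]
side [(array([ 10,  10,  66,  33, 529], dtype=int32), array([42.39697543, 27.72400756]))]
[0.4910328  0.27634399 0.01265306] [0.00217557 0.01241187 0.02080733]
top [((325, 198), array([ 0.5844, -0.0289,  0.0294])), ((317, 155), array([ 0.6806, -0.0056,  0.1433])), ((335, 222), array([ 0.5159, -0.0585,  0.0094])), ((218, 210), array([0.5531, 0.2908, 0.0058])), ((227, 243), array([0.4534, 0.256 , 0.0207]))]
side [((327, 226), array([ 0.5755, -0.019 ,  0.0312])), ((298, 186), array([ 0.6812, -0.0032,  0.1386])), ((345, 238), array([ 0.5125, -0.032 ,  0.0124])), ((254, 293), array([0.5441, 0.2944, 0.0108])), ((285, 302), array([0.4577, 0.2605, 0.017 ]))]
```

View pics/crop1.png

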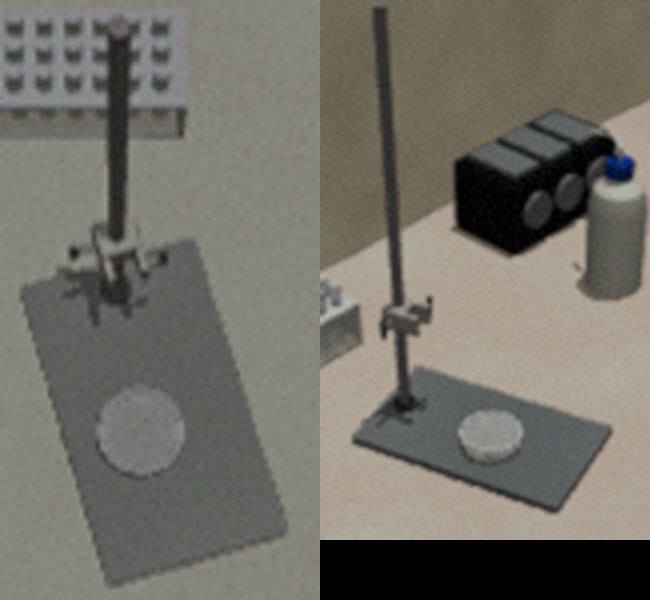

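The crops show the plate with corners (top-view pixels) near (295,161), (338,150), (361,222), (317,235), the dish disc at about (325,198), and the boss with its jaw towards the dish. In the side view the boss is at about (305,186).

```bash
python3 - <<'E'
from h import *
t=dict(np.load('top1.npz'));s=dict(np.load('side1.npz'))
def tri(u1,u2):
    o1,d1=ray(t,*u1);o2,d2=ray(s,*u2)
    A=np.stack([d1,-d2],1);k=np.linalg.lstsq(A,o2-o1,rcond=None)[0]
    a=o1+d1*k[0];b=o2+d2*k[1];return ((a+b)/2).round(4),np.linalg.norm(a-b).round(4)
# dish lid ellipses
E=[]
for c,(x,y,w,h) in((t,(308,180,35,37)),(s,(312,212,30,28))):
    g=cv2.cvtColor(c['pixels'],cv2.COLOR_RGB2GRAY)[y:y+h,x:x+w]
    th,m=cv2.threshold(g,0,255,cv2.THRESH_OTSU)
    cs,_=cv2.findContours(m,cv2.RETR_EXTERNAL,cv2.CHAIN_APPROX_NONE);q=max(cs,key=cv2.contourArea)
    e=cv2.fitEllipse(q);print('dish',th,np.array(e[0])+[x,y],e[1:]);E.append(np.array(e[0])+[x,y])
print('dish top-view onto z=.0295',onz(t,*E[0],.0295),'side',onz(s,*E[1],.0255), 'tri',tri(*E))
for n,c in(('t',t),('s',s)):
    W=cloud(c)
    m=(np.hypot(W[...,0]-.582,W[...,1]+.027)<.05)
    z=W[...,2][m]; hi=m&(W[...,2]>.02)&(W[...,2]<.05)
    print(n,'plate z',np.median(z[z<.018]),'lid',np.percentile(W[hi][:,2],[20,50,80,95]),'ctr',W[hi].mean(0),(W[hi].min(0)+W[hi].max(0))/2)
# plate
x,y,w,h=285,140,85,105
p=t['pixels'][y:y+h,x:x+w].astype(int);m=((p.max(2)<125)|0).astype(np.uint8)
W=cloud(t)[y:y+h,x:x+w]
m=((W[...,2]>.004)&(W[...,2]<.017)&(p.max(2)<120)).astype(np.uint8)*255
cs,_=cv2.findContours(cv2.morphologyEx(m,cv2.MORPH_CLOSE,np.ones((5,5))),cv2.RETR_EXTERNAL,cv2.CHAIN_APPROX_NONE);q=max(cs,key=cv2.contourArea)
P=np.array([onz(t,a+x,b+y,.01)[:2] for a,b in q[:,0]],np.float32)
r=cv2.minAreaRect(P);print('plate',r)
# boss from cloud
for n,c in(('t',t),('s',s)):
    W=cloud(c); mm=(np.hypot(W[...,0]-.685,W[...,1]-0)<.06)&(W[...,2]>.05)&(W[...,2]<.3)
    v,u=np.where(mm); print(n,'boss rows',[(r0,(v==r0).sum(),u[v==r0].min(),u[v==r0].max(),W[r0,u[v==r0],2].mean().round(3)) for r0 in range(v.min(),v.max()+1)])
# loupe
for c,(x,y,w,h) in((t,(195,190,50,80)),(s,(230,272,85,50))):
    g=c['pixels'][y:y+h,x:x+w].max(2);m=(g<85).astype(np.uint8)*255
    cs,_=cv2.findContours(m,cv2.RETR_EXTERNAL,cv2.CHAIN_APPROX_NONE)
    for q in cs:
        if len(q)>20:
            P=np.array([onz(c,a+x,b+y,.012)[:2] for a,b in q[:,0]],np.float32); print('loupe',cv2.minAreaRect(P),cv2.boundingRect(q),cv2.contourArea(q))
E
```

```text
dish 106.0 [324.77438164 197.05119896] ((20.59442710876465, 21.174983978271484), 160.6349639892578)
dish 116.0 [326.51694584 223.7582531 ] ((14.304646492004395, 21.134326934814453), 88.08484649658203)
dish top-view onto z=.0295 [ 0.58725891 -0.0282066   0.0295    ] side [ 0.58860636 -0.03049574  0.0255    ] tri (array([ 0.5873, -0.0285,  0.0276]), np.float64(0.0009))
t plate z 0.009238486158742395 lid [0.02638125 0.02826975 0.03056951 0.03234092] ctr [ 0.58574313 -0.02769324  0.02839774] [ 0.5864666  -0.02747239  0.02755595]
s plate z 0.011481691645230874 lid [0.02814806 0.03023996 0.0319456  0.03340597] ctr [ 0.5832417  -0.02713253  0.02972818] [ 0.5871034  -0.03041103  0.02762597]
plate ((0.6074756979942322, -0.03650607913732529), (0.24098028242588043, 0.13966216146945953), 16.47976303100586)
t boss rows [(129, np.int64(2), np.int64(317), np.int64(321), np.float64(0.297)), (130, np.int64(5), np.int64(317), np.int64(321), np.float64(0.293)), (131, np.int64(5), np.int64(317), np.int64(321), np.float64(0.287)), (132, np.int64(5), np.int64(317), np.int64(321), np.float64(0.28)), (133, 
[... 6492 characters left out ...]
loat64(0.078)), (200, np.int64(4), np.int64(296), np.int64(299), np.float64(0.074)), (201, np.int64(4), np.int64(296), np.int64(299), np.float64(0.069)), (202, np.int64(4), np.int64(296), np.int64(299), np.float64(0.065)), (203, np.int64(4), np.int64(296), np.int64(299), np.float64(0.062)), (204, np.int64(4), np.int64(296), np.int64(299), np.float64(0.056)), (205, np.int64(4), np.int64(296), np.int64(299), np.float64(0.053))]
loupe ((0.49365898966789246, 0.2834528088569641), (0.18695096671581268, 0.06984657794237137), 7.131938457489014) (11, 9, 28, 62) 632.0
loupe ((0.48940733075141907, 0.2857867479324341), (0.19177258014678955, 0.07237650454044342), 8.390748023986816) (10, 10, 66, 33) 710.0
```

```bash
python3 - <<'E'
from h import *
t=dict(np.load('top1.npz'));s=dict(np.load('side1.npz'))
ax=np.array([.6986,-.0096])
for n,c in(('t',t),('s',s)):
    print(n,'rod base/top/mid proj',[np.round(proj(c,[*ax,z]),1) for z in(.01,.46,.3)])
    W=cloud(c);r=np.hypot(W[...,0]-ax[0],W[...,1]-ax[1])
    e=np.array([np.cos(.288),np.sin(.288)]);d=W[...,:2]-ax
    a=d@e;b=d@np.array([-e[1],e[0]])
    m=(abs(a)<.02)&(abs(b)<.017)&(W[...,2]>.09)&(W[...,2]<.18)
    v,u=np.where(m)
    print(n,[(int(i),int(j),*(W[i,j]*1000).round().astype(int).tolist(),c['pixels'][i,j].max()) for i,j in zip(v,u)])
z=[]
a=t['pixels'][140:168,300:336,::-1];b=s['pixels'][170:202,284:314,::-1]
f=np.zeros((580,790,3),np.uint8)
a=cv2.resize(a,None,fx=11,fy=11,interpolation=cv2.INTER_NEAREST);b=cv2.resize(b,None,fx=13,fy=13,interpolation=cv2.INTER_NEAREST)
f[:a.shape[0],:a.shape[1]]=a;f[:b.shape[0],400:400+b.shape[1]]=b;cv2.imwrite('pics/crop2.png',f)
# handle and lens
x,y,w,h=195,190,50,80
g=t['pixels'][y:y+h,x:x+w].max(2);m=(g<75).astype(np.uint8)*255
cs,_=cv2.findContours(m,cv2.RETR_EXTERNAL,cv2.CHAIN_APPROX_NONE)
for q in cs:
    if len(q)>20:
        for zz in(.012,.018):
            P=np.array([onz(t,a+x,b+y,zz)[:2] for a,b in q[:,0]],np.float32); print('top',zz,cv2.minAreaRect(P),cv2.minEnclosingCircle(P))
W=cloud(s);m=(W[...,2]>.0135)&(W[...,2]<.03)&(abs(W[...,0]-.46)<.09)&(abs(W[...,1]-.265)<.05)&(s['pixels'].max(2)<85)
P=W[m];print('side handle pts',len(P),np.percentile(P,[2,50,98],axis=0),cv2.minAreaRect(P[:,:2].astype(np.float32)))
W=cloud(t);m=(W[...,2]>.0135)&(W[...,2]<.03)&(abs(W[...,0]-.46)<.09)&(abs(W[...,1]-.265)<.05)&(t['pixels'].max(2)<85)
P=W[m];print('top handle pts',len(P),np.percentile(P,[2,50,98],axis=0),cv2.minAreaRect(P[:,:2].astype(np.float32)))
E
```

```text
t rod base/top/mid proj [array([318.4, 162.7]), array([318.8,  96.8]), array([318.6, 127.3])]
t [(144, 321, 712, -17, 144, np.uint8(102)), (144, 322, 713, -19, 142, np.uint8(134)), (145, 316, 711, -3, 137, np.uint8(110)), (145, 321, 709, -17, 144, np.uint8(107)), (145, 322, 709, -19, 145, np.uint8(130)), (145, 323, 710, -22, 140, np.uint8(126)), (146, 313, 707, 5, 141, np.uint8(97)), (146, 314, 706, 3, 143, np.uint8(85)), (146, 315, 706, 0, 146, np.uint8(91)), (146, 316, 706, -3, 143, np.uint8(91)), (146, 317, 694, -6, 178, np.uint8(57)), (146, 320, 695, -14, 177, np.uint8(48)), (146, 321, 707, -17, 141, np.uint8(106)), (146, 322, 707, -19, 141, np.uint8(135)), (146, 323, 706, -22, 144, np.uint8(125)), (147, 313, 704, 5, 141, np.uint8(78)), (147, 314, 705, 3, 140, np.uint8(90)), (147, 315, 704, 0, 141, np.uint8(86)), (147, 316, 704, -3, 143, np.uint8(89)), (147, 317, 694, -6, 171, np.uint8(51)), (147, 318, 693, -8, 173, np.uint8(49)), (147, 319, 693, -11, 173, np.uint8(43)), (147, 320, 695, -14, 170, np.uint8(48)), (147, 321, 703, -17, 144, np.uint8(106)), (147, 322, 704, -19, 141, n
[... 10805 characters left out ...]
2893, 0.2911640405654907), 0.036430902779102325)
top 0.018 ((0.5512082576751709, 0.2892571687698364), (0.06899930536746979, 0.06599799543619156), 89.90848541259766) ((0.5505038499832153, 0.28963375091552734), 0.03624428063631058)
side handle pts 215 [[0.40733974 0.24460221 0.01374603]
 [0.45815591 0.26286018 0.0183278 ]
 [0.52548713 0.28305848 0.02152133]] ((0.4720666706562042, 0.2568356692790985), (0.14086167514324188, 0.04838032275438309), 25.040102005004883)
top handle pts 209 [[0.40782573 0.24095149 0.01394623]
 [0.45680806 0.26171719 0.01693779]
 [0.5097934  0.28255454 0.02168822]] ((0.46361300349235535, 0.2707095444202423), (0.1298009753227234, 0.03599034249782562), 14.904031753540039)
```

View pics/crop2.png

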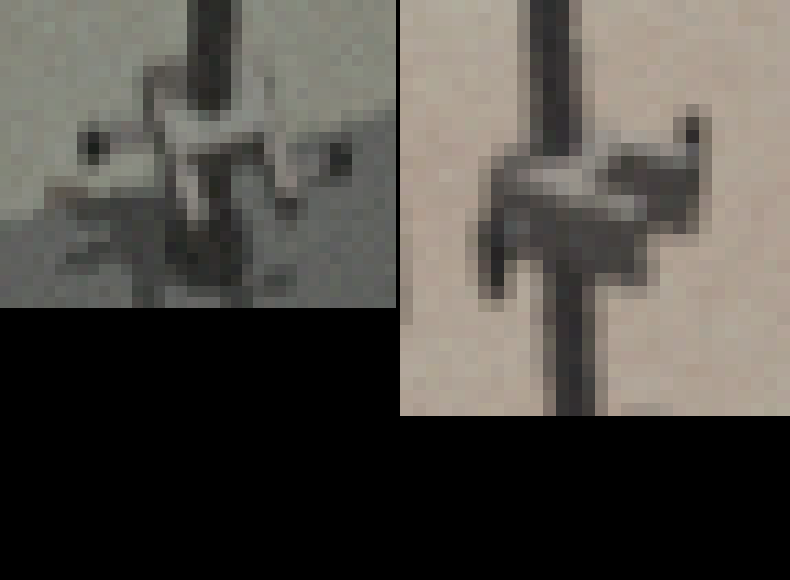

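Plate 241 x 140 mm matches the text, with yaw 16.5°, so the rod is at (0.699, -0.010). The boss top is at about 0.1433, giving a middle of about 0.131. The dish is at (0.587, -0.0285) with the lid at about 0.029. The handle is at (0.460, 0.261), yaw 18°, and the lens 97 mm ahead of it, so these agree. Moving over the dish with the gripper shut.

Request:
servo_tool(
  motion=[
    [[4,-2.4,0,1,1],[8.2,-5,0,2,1],[12.3,-7.4,0,3,1],[16.4,-9.9,0,4,1],[20.5,-12.4,0,5,1]],
  ],
)

```text
time_s: 0.6
eef_pos: [0.3657, -0.3331, 0.256]
eef_rot: [-0.0, 0.988, 0.156, -0.0]
wrist_force: [1.6, -0.4, -0.5]
opening: 0.144
grasp_force: 0.0
```

```bash
cat >> h.py <<'E'
from scipy.spatial.transform import Rotation
def to(x,y,z,yaw=None):
    o=ctrl.get_obs();R=Rotation.from_quat(np.roll(o['eef_rot'],-1)).as_matrix()
    d=R.T@(np.array([x,y,z])-o['eef_pos'])*100
    y0=np.degrees(np.arctan2(R[1,0],R[0,0]))
    print('pos',o['eef_pos'].round(4),'yaw',y0.round(2),'tilt',R[:,2].round(3),'shift cm',d.round(2),'twist',None if yaw is None else round(y0-yaw,2),'F',o['wrist_force'].round(1),'open',round(o['opening'],3),'grip',o['grasp_force'],'t',o['time_s'])
E
python3 -c "
from h import *
to(.587,-.0285,.1)"
```

```text
pos [ 0.3657 -0.3331  0.256 ] yaw 17.95 tilt [-0.  0. -1.] shift cm [ 30.44 -22.15  15.61] twist None F [ 1.6 -0.4 -0.5] open 0.144 grip 0.0 t 0.6
```

Request:
servo_tool(
  motion=[
    [[4,-2.9,0,0,1],[8,-5.8,0,0,1],[12,-8.7,0,0,1],[16,-11.6,0,0,1],[20,-14.5,0,0,1]],
  ],
)

```text
time_s: 1.1
eef_pos: [0.5111, -0.1331, 0.2561]
eef_rot: [-0.0, 0.988, 0.157, -0.0]
wrist_force: [0.8, -1.2, 0.4]
opening: 0.001
grasp_force: 0.0
```

Request:
servo_tool(
  motion=[
    [[3.5,-2.5,2,0,1],[7,-5.1,5,0,1],[10.4,-7.6,9,0,1],[10.4,-7.6,13,0,1],[10.4,-7.6,15,0,1]],
  ],
)

```text
time_s: 1.6
eef_pos: [0.5834, -0.028, 0.1012]
eef_rot: [-0.002, 0.987, 0.158, -0.003]
wrist_force: [-1.5, -1.0, -0.0]
opening: -0.004
grasp_force: 0.0
```

```bash
python3 -c "
from h import *
to(.587,-.0285,.056)
c=shot('side');s=c['pixels'][130:290,220:420,::-1];t=shot('top')['pixels'][90:270,250:400,::-1]
f=np.zeros((540,800,3),np.uint8);a=cv2.resize(s,(400,320));b=cv2.resize(t,(400,480));f[:320,:400]=a;f[:480,400:]=b
cv2.imwrite('pics/pre.png',f)"
```

```text
pos [ 0.5834 -0.028   0.1012] yaw 18.18 tilt [-0.007  0.002 -1.   ] shift cm [0.35 0.17 4.52] twist None F [-1.5 -1.  -0. ] open -0.004 grip 0.0 t 1.6
```

View pics/pre.png

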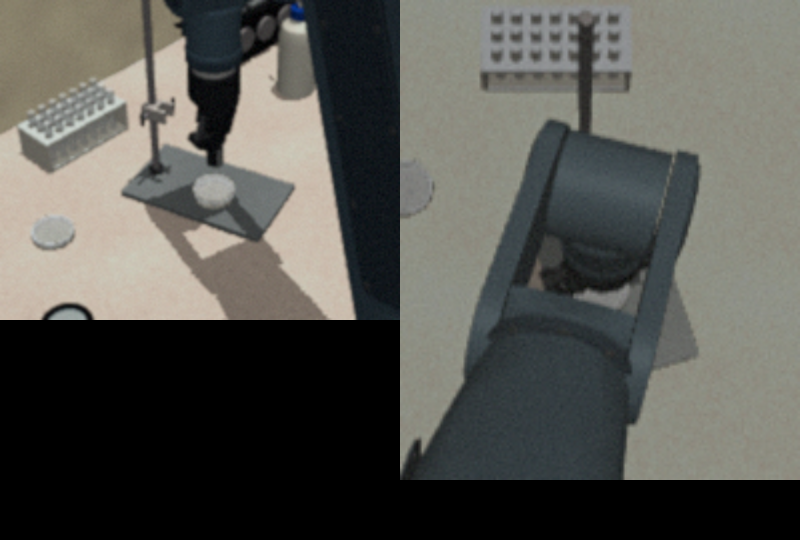

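Picture: the closed fingers stand above the dish, near side-crop pixel (215,160). The wrist is clear of the rod, which is at (150,100) in that crop. The fingertip is still about 45 mm above the lid, so I'll settle and go down.

Request:
servo_tool(
  motion=[
    [[0,0,0,0,1],[0,0,2,0,1],[0,0,3.5,0,1],[0,0,4,0,1],[0,0,4,0,1]],
  ],
)

```text
time_s: 2.2
eef_pos: [0.5855, -0.0309, 0.0662]
eef_rot: [-0.0, 0.988, 0.156, -0.0]
wrist_force: [-0.7, 0.3, 0.3]
opening: -0.002
grasp_force: 0.0
```

```bash
python3 -c "
from h import *
to(.587,-.0285,.054)"
```

```text
pos [ 0.5855 -0.0309  0.0662] yaw 17.99 tilt [-0.001  0.    -1.   ] shift cm [ 0.22 -0.18  1.22] twist None F [-0.7  0.3  0.3] open -0.002 grip 0.0 t 2.2
```

Request:
servo_tool(
  motion=[
    [[0.1,-0.1,0.3,0,1],[0.2,-0.2,0.6,0,1],[0.2,-0.2,0.8,0,1],[0.2,-0.2,1.0,0,1],[0.2,-0.2,1.1,0,1]],
  ],
)

```text
time_s: 2.7
eef_pos: [0.587, -0.0281, 0.0551]
eef_rot: [-0.0, 0.988, 0.157, -0.0]
wrist_force: [0.4, -0.1, -1.4]
opening: 0.003
grasp_force: 0.0
```

Request:
servo_tool(
  motion=[
    [[0,0,0.1,0,1],[0,0,0.2,0,1],[0,0,0.3,0,1],[0,0,0.3,0,1]],
  ],
)

```text
time_s: 3.1
eef_pos: [0.5871, -0.0282, 0.0529]
eef_rot: [-0.0, 0.988, 0.157, -0.0]
wrist_force: [-2.4, -0.3, 4.6]
opening: 0.001
grasp_force: 2.5
```

Request:
servo_tool(
  motion=[
    [[0,0,0.1,0,1],[0,0,0.2,0,1],[0,0,0.3,0,1],[0,0,0.3,0,1]],
  ],
)

```text
time_s: 3.5
eef_pos: [0.5871, -0.0282, 0.0499]
eef_rot: [-0.0, 0.988, 0.157, -0.0]
wrist_force: [-1.7, 1.9, 5.5]
opening: 0.001
grasp_force: 2.7
```

Request:
servo_tool(
  motion=[
    [[0,0,0.1,0,1],[0,0,0.2,0,1],[0,0,0.2,0,1]],
  ],
)

```text
time_s: 3.8
eef_pos: [0.5871, -0.0282, 0.049]
eef_rot: [0.0, 0.988, 0.157, -0.0]
wrist_force: [-6.8, 1.7, 14.7]
opening: -0.0
grasp_force: 7.1
```

Request:
servo_tool(
  motion=[
    [[0,0,0.06,0,1],[0,0,0.06,0,1]],
  ],
)

```text
time_s: 4.0
eef_pos: [0.5872, -0.0282, 0.0489]
eef_rot: [0.0, 0.988, 0.157, -0.0]
wrist_force: [-9.1, 2.0, 19.3]
opening: 0.002
grasp_force: 9.4
```

Request:
servo_tool(
  motion=[
    [[0,0,-0.3,0,1],[0,0,-2,0,1],[0,0,-6,0,1],[0,0,-10,0,0],[0,0,-14,0,-1]],
  ],
)

```text
time_s: 4.5
eef_pos: [0.5868, -0.0282, 0.1879]
eef_rot: [-0.0, 0.988, 0.157, -0.0]
wrist_force: [0.8, -0.1, 0.3]
opening: 0.327
grasp_force: 0.0
```

```bash
python3 -c "
from h import *
to(.479,.267,.15,18)"
```

```text
pos [ 0.5868 -0.0282  0.1879] yaw 18.01 tilt [-0.001  0.    -1.   ] shift cm [ -1.12 -31.4    3.8 ] twist 0.01 F [ 0.8 -0.1  0.3] open 0.327 grip 0.0 t 4.5
```

The lid stopped hard at TCP 0.0489, so its top is at 0.024, which is home. Next, over to the handle.

Request:
servo_tool(
  motion=[
    [[-1.1,-4.5,0,0,-1],[-1.1,-9,0,0,-1],[-1.1,-13.5,0,0,-1],[-1.1,-18,0,0,-1],[-1.1,-22,0,0,-1]],
  ],
)

```text
time_s: 5.0
eef_pos: [0.5076, 0.1794, 0.1868]
eef_rot: [-0.0, 0.988, 0.157, 0.0]
wrist_force: [-0.2, 0.4, -0.1]
opening: 0.997
grasp_force: 0.0
```

Request:
servo_tool(
  motion=[
    [[0,-4,1,0,-1],[0,-7.5,3,0,-1],[0,-9.4,6,0,-1],[0,-9.4,8,0,-1],[0,-9.4,8,0,-1]],
  ],
)

```text
time_s: 5.5
eef_pos: [0.4768, 0.267, 0.1036]
eef_rot: [0.0, 0.988, 0.157, -0.003]
wrist_force: [-0.1, 0.4, 0.0]
opening: 0.999
grasp_force: 0.0
```

```bash
python3 - <<'E'
from h import *
to(.479,.267,.015,18)
t=shot('top');s=shot('side')
x,y,w,h=308,180,35,37
g=cv2.cvtColor(t['pixels'],cv2.COLOR_RGB2GRAY)[y:y+h,x:x+w]
_,m=cv2.threshold(g,0,255,cv2.THRESH_OTSU)
q=max(cv2.findContours(m,cv2.RETR_EXTERNAL,cv2.CHAIN_APPROX_NONE)[0],key=cv2.contourArea)
e=cv2.fitEllipse(q);u=np.array(e[0])+[x,y];print(e,onz(t,*u,.024))
for c in(t,s):
    W=cloud(c);m=(np.hypot(W[...,0]-.587,W[...,1]+.0285)<.022);print('lid z',np.nanmedian(W[...,2][m]),m.sum())
f=np.zeros((560,800,3),np.uint8)
f[:480,:400]=cv2.resize(t['pixels'][150:270,180:280,::-1],(400,480));f[:400,400:]=cv2.resize(s['pixels'][210:330,200:320,::-1],(400,400));cv2.imwrite('pics/g.png',f)
E
```

```text
pos [0.4768 0.267  0.1036] yaw 18.11 tilt [-0.006 -0.002 -1.   ] shift cm [0.27 0.07 8.86] twist 0.11 F [-0.1  0.4  0. ] open 0.999 grip 0.0 t 5.5
((16.718769073486328, 17.618101119995117), (20.591291427612305, 20.802814483642578), 123.56585693359375) [ 0.5866736 -0.0281351  0.024    ]
lid z 0.023116531610954442 167
lid z 0.02538632211457876 98
```

View pics/g.png

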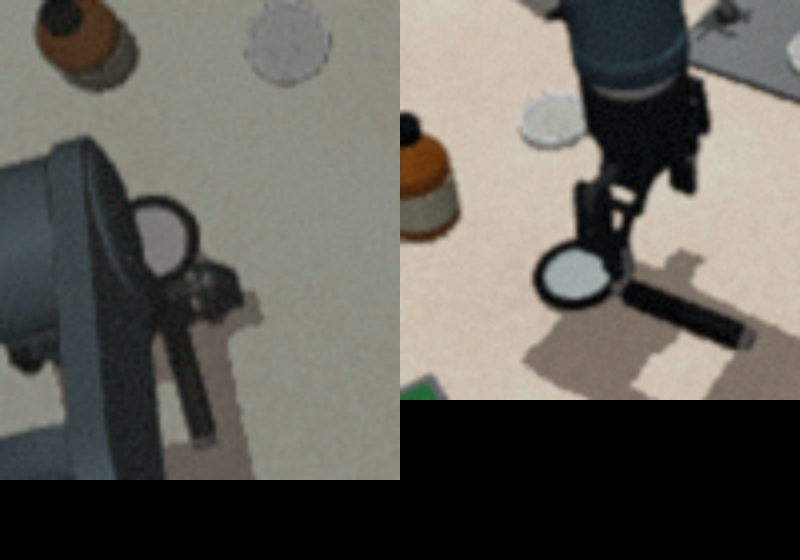

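Picture: the open fingers straddle the handle about where it meets its front half (top crop about (175,320)), with the lens rim clear ahead. The lid now reads about 0.024 and the dish has not moved. Going down.

Request:
servo_tool(
  motion=[
    [[0,0,0,0,-1],[0,0,2.5,0,-1],[0,0,5,0,-1],[0,0,6.2,0,-1],[0,0,6.2,0,-1]],
  ],
)

```text
time_s: 6.1
eef_pos: [0.479, 0.2664, 0.044]
eef_rot: [0.0, 0.988, 0.156, -0.001]
wrist_force: [0.2, 0.2, 0.5]
opening: 1.001
grasp_force: 0.0
```

```bash
python3 -c "
from h import *
to(.479,.267,.028,18)"
```

```text
pos [0.479  0.2664 0.044 ] yaw 17.98 tilt [-0.002 -0.001 -1.   ] shift cm [ 0.02 -0.06  1.6 ] twist -0.02 F [0.2 0.2 0.5] open 1.001 grip 0.0 t 6.1
```

Request:
servo_tool(
  motion=[
    [[0,0,0.8,0,-1],[0,0,1.6,0,-1],[0,0,1.6,0,-1],[0,0,1.6,0,0],[0,0,1.6,0,0.4]],
  ],
)

```text
time_s: 6.6
eef_pos: [0.4797, 0.2672, 0.0291]
eef_rot: [-0.0, 0.988, 0.157, 0.0]
wrist_force: [0.0, 0.1, -0.4]
opening: 0.689
grasp_force: 0.0
```

Request:
servo_tool(
  motion=[
    [[0,0,0,0,1],[0,0,0,0,1],[0,0,0,0,1],[0,0,0,0,1],[0,0,0,0,1]],
  ],
)

```text
time_s: 7.1
eef_pos: [0.4798, 0.2671, 0.0292]
eef_rot: [-0.0, 0.988, 0.157, 0.0]
wrist_force: [-1.0, -0.3, 4.7]
opening: 0.191
grasp_force: 60.6
```

Request:
servo_tool(
  motion=[
    [[0,0,-0.5,0,1],[0,0,-2,0,1],[0,0,-5,0,1],[0,0,-9,0,1],[0,0,-13,0,1]],
  ],
)

```text
time_s: 7.6
eef_pos: [0.4788, 0.2668, 0.1604]
eef_rot: [0.0, 0.988, 0.157, -0.0]
wrist_force: [0.5, 0.1, -1.0]
opening: 0.193
grasp_force: 59.8
```

Request:
servo_tool(
  motion=[
    [[0,0,0,0,1],[0,0,0,0,1]],
  ],
)

```text
time_s: 7.8
eef_pos: [0.4801, 0.2672, 0.1605]
eef_rot: [-0.0, 0.988, 0.157, 0.002]
wrist_force: [-0.4, 0.4, -1.5]
opening: 0.193
grasp_force: 59.9
```

```bash
cat >> h.py <<'E'
def lens(n,c,z,xy,r=.075):
    # dark rim/handle pixels: cloud points near expected height
    W=cloud(c);m=(abs(W[...,2]-z)<.02)&(np.hypot(W[...,0]-xy[0],W[...,1]-xy[1])<r)
    P=W[m];print(n,len(P),'mean',P.mean(0).round(4));return P,m
E
python3 - <<'E'
from h import *
to(.5143,-.052,.154,18)
t=shot('top');s=shot('side')
f=np.zeros((560,800,3),np.uint8)
f[:400,:400]=cv2.resize(t['pixels'][150:270,160:280,::-1],(400,400));f[:480,400:]=cv2.resize(s['pixels'][170:314,210:330,::-1],(400,480));cv2.imwrite('pics/lift.png',f)
E
```

```text
pos [0.4801 0.2672 0.1605] yaw 18.03 tilt [ 0.003  0.001 -1.   ] shift cm [-6.63 31.41  0.63] twist 0.03 F [-0.4  0.4 -1.5] open 0.193 grip 59.90365147590637 t 7.8
```

View pics/lift.png

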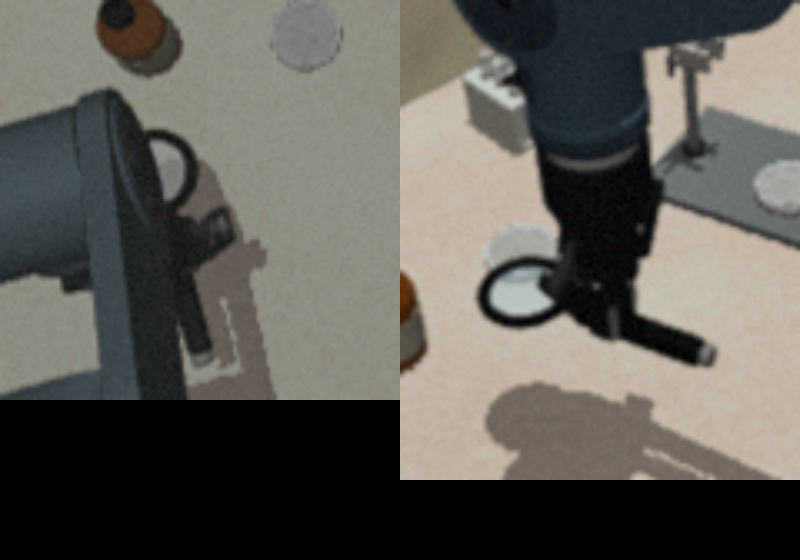

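Picture: the magnifier is in the fingers, lens near top crop (165,170) and side crop (525,290). It looks level and clear of the bench. Carrying it to the dish.

Request:
servo_tool(
  motion=[
    [[-1,3,0,0,1],[-2,7,0,0,1],[-3,11,0,0,1],[-4,15,0,0,1],[-5,19,0,0,1]],
  ],
)

```text
time_s: 8.4
eef_pos: [0.4892, 0.0695, 0.1569]
eef_rot: [-0.0, 0.988, 0.157, -0.002]
wrist_force: [0.4, 0.2, -1.2]
opening: 0.189
grasp_force: 59.8
```

Request:
servo_tool(
  motion=[
    [[-0.6,4,0,0,1],[-1.2,8,0.2,0,1],[-1.6,11,0.4,0,1],[-1.6,12.4,0.6,0,1],[-1.6,12.4,0.6,0,1]],
  ],
)

```text
time_s: 8.9
eef_pos: [0.5133, -0.0531, 0.1512]
eef_rot: [-0.001, 0.988, 0.155, -0.001]
wrist_force: [-0.0, 1.1, -1.9]
opening: 0.192
grasp_force: 59.8
```

Request:
servo_tool(
  motion=[
    [[0,0,0,0,1],[0,0,0,0,1],[0,0,0,0,1]],
  ],
)

```text
time_s: 9.2
eef_pos: [0.5136, -0.0506, 0.1526]
eef_rot: [-0.0, 0.988, 0.158, -0.0]
wrist_force: [0.9, -0.5, -2.9]
opening: 0.189
grasp_force: 59.8
```

```bash
python3 - <<'E'
from h import *
to(.5143,-.0522,.154,18)
t=shot('top');s=shot('side');np.savez('t2.npz',**t);np.savez('s2.npz',**s)
for n,c in(('top',t),('side',s)):
    W=cloud(c)
    m=(abs(W[...,2]-.13)<.02)&(np.hypot(W[...,0]-.587,W[...,1]+.028)<.045)&(c['pixels'].max(2)<85)
    P=W[m]; print(n,len(P),P.mean(0),np.median(P[:,2]))
    if len(P)>30:
        A=np.c_[P[:,:2]-[.587,-.0285],np.ones(len(P))];print('plane',np.linalg.lstsq(A,P[:,2],rcond=None)[0])
f=np.zeros((560,800,3),np.uint8)
f[:500,:400]=cv2.resize(t['pixels'][130:255,270:370,::-1],(400,500));f[:533,400:]=cv2.resize(s['pixels'][130:290,250:370,::-1],(400,533));cv2.imwrite('pics/hold.png',f)
E
```

```text
pos [ 0.5136 -0.0506  0.1526] yaw 18.13 tilt [-0.  0. -1.] shift cm [ 0.02  0.17 -0.14] twist 0.13 F [ 0.9 -0.5 -2.9] open 0.189 grip 59.839802384376526 t 9.2
top 0 [nan nan nan] nan
side 134 [ 0.57896201 -0.02183961  0.1335355 ] 0.13405072093263015
plane [ 0.00771897 -0.00628006  0.13363937]<stdin>:7: RuntimeWarning: Mean of empty slice.
  ret = um.true_divide(
  return _methods._mean(a, axis=axis, dtype=dtype,
  ret = ret.dtype.type(ret / rcount)
```

View pics/hold.png

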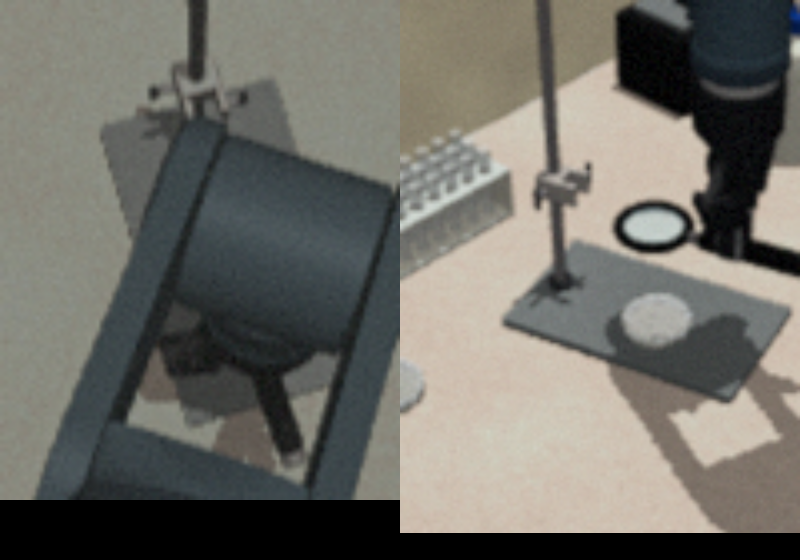

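Picture: the lens hangs level over the dish (side crop (653,227)), clear of the boss (565,187). The top view is hidden by the wrist. I'll check the lens centre with a rim ellipse in the side view.

```bash
python3 - <<'E'
from h import *
s=dict(np.load('s2.npz'));c=s
print('pred',proj(c,[.587,-.0283,.1294]), proj(c,[.587,-.0283,.131]))
x,y,w,h=310,185,50,25
W=cloud(c)[y:y+h,x:x+w]
p=c['pixels'][y:y+h,x:x+w].max(2)
m=((np.hypot(W[...,0]-.587,W[...,1]+.028)<.046)&(W[...,2]>.1)).astype(np.uint8)*255
m2=((p<80)|(m>0)).astype(np.uint8)*255; m2[:,36:]=0
for k in(m,m2):
    q=max(cv2.findContours(k,cv2.RETR_EXTERNAL,cv2.CHAIN_APPROX_NONE)[0],key=cv2.contourArea)
    e=cv2.fitEllipse(q);u=np.array(e[0])+[x,y];print(u,e[1:],cv2.boundingRect(q),onz(c,*u,.1294))
ring=(m>0)
i=(W[...,2]>.1)&(p<60)
# glass centre = bright interior
b=((p>110)&(m>0)).astype(np.uint8)*255
q=max(cv2.findContours(b,cv2.RETR_EXTERNAL,cv2.CHAIN_APPROX_NONE)[0],key=cv2.contourArea)
e=cv2.fitEllipse(q);u=np.array(e[0])+[x,y];print('glass',u,e[1:],onz(c,*u,.1294))
# boss top
Wf=cloud(c);t=Wf[182:185,294:299,2];print('boss top',np.sort(t.ravel()).round(4))
to(.5143,-.0522,.154,18)
E
```

```text
pred (np.float64(326.12203566004433), np.float64(197.55202277176346)) (np.float64(326.1175266472846), np.float64(197.11870571744424))
[326.41208458 197.52092552] ((15.270620346069336, 24.872093200683594), 92.98187255859375) (4, 5, 26, 16) [ 0.58648078 -0.02899781  0.1294    ]
[331.28479385 196.51062965] ((18.99411392211914, 33.61927032470703), 80.59254455566406) (4, 0, 32, 21) [ 0.57940559 -0.04249438  0.1294    ]
glass [325.65630913 197.51785469] ((9.372552871704102, 17.602745056152344), 89.4306411743164) [ 0.58812133 -0.02747865  0.1294    ]
boss top [0.14   0.1432 0.1432 0.1435 0.1441 0.1443 0.1444 0.1454 0.1455 0.1458
 0.1462 0.1465 0.1466 0.1467 0.1479]
pos [ 0.5138 -0.051   0.1528] yaw 18.11 tilt [ 0.  0. -1.] shift cm [ 0.01  0.13 -0.12] twist 0.11 F [-1.  -0.1 -1.6] open 0.192 grip 59.83932316303253 t 9.3
```

The lens centre projects to within 1 mm of the dish centre. I'll raise it about 2 mm, trim 1 mm sideways, let it settle, and hand in.

Request:
servo_tool(
  motion=[
    [[0,0.1,-0.15,0,1],[0,0.1,-0.15,0,1],[0,0.1,-0.15,0,1],[0,0.1,-0.15,0,1],[0,0.1,-0.15,0,1]],
  ],
)

```text
time_s: 9.8
eef_pos: [0.5141, -0.053, 0.1542]
eef_rot: [-0.0, 0.988, 0.157, -0.0]
wrist_force: [-0.1, -0.1, -1.3]
opening: 0.19
grasp_force: 59.8
```

Request:
servo_tool(
  motion=[
    [[0,0,0,0,1],[0,0,0,0,1],[0,0,0,0,1],[0,0,0,0,1],[0,0,0,0,1]],
  ],
)

```text
time_s: 10.3
eef_pos: [0.5142, -0.053, 0.1542]
eef_rot: [-0.0, 0.988, 0.157, -0.0]
wrist_force: [-1.1, 1.6, -1.0]
opening: 0.192
grasp_force: 59.8
```

```bash
python3 - <<'E'
from h import *
to(.5143,-.0522,.154,18)
print(ctrl.hand_in())
E
```

```text
pos [ 0.5142 -0.053   0.1542] yaw 18.02 tilt [-0.  0. -1.] shift cm [ 0.04 -0.07  0.02] twist 0.02 F [-1.1  1.6 -1. ] open 0.192 grip 59.8388546705246 t 10.3
the job is handed in; nothing more can be done
None
```

I handed the job in at 10.3 s (no verdict came back): the lid is pressed home, and the magnifier is held level and steady by its handle, about 1 mm off the dish centre by my measurements, with the lens at about 0.131 m, the boss head's measured middle.

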